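# Pump up the gauging fixture's hand pump

### The job

Pressurise the fixture's hand pump: push the flat release-valve handle a quarter turn counter-clockwise (seen from above) to its closed stop, where it points straight away from the plunger, then press the plunger down and let it spring back up, again and again, until the steel indicator pin beside it pops fully out. Push and press with closed fingers only: do not pinch the plunger head or the valve handle, do not touch the pin, and leave the hub in its nest and the bottle and plug gauge where they stand. Finish with the plunger back up.

Things in the scene. Friction and masses are not known exactly. Their poses are not given: they have to be found in the camera images.
- pump: Hand pump, bolted down but placed and turned (up to 25 deg) differently each time. Aluminium block 100 (x) by 180 (y) mm, top 72 mm above the bench, on a 12 mm steel plate reaching 175 mm to +x. Origin on the bench under the block's middle; +x is the side away from the robot with the hub, +y the pump's left. On top: plunger at (0, 60) mm, pin (0, 0), valve pivot (20, -60).
- plunger (a joint): Plunger travel in m: 0 up, 0.026 pressed to its stop. A spring returns it: about 5 N to start, 12 N at the stop. With the valve closed each stroke from fully up down to the stop moves the pin out about 8 mm, half strokes do nothing; with the valve open the pin does not move. It springs back by itself and may be let up fast.
- plunger_top (a point): Centre of the flat top of the black mushroom plunger head (40 mm across, 14 mm thick), 126 mm above the bench when up and 100 mm when pressed down; moves with the plunger. Press here straight down.
- plunger_head (a point): Centre of the plunger head, 7 mm below plunger_top. The gripper's grasp point is not to come here (that would be pinching the head).
- valve (a joint): Turn of the release-valve handle in rad: 0 open (handle points to the pump's -x, towards the robot), 1.571 closed stop (points to the pump's -y). Grows counter-clockwise seen from above, so from open the handle is pushed sideways to the pump's -y. Starts at 0 to 0.3. Light friction, about 2 N at the end; stays where it is left.
- valve_pivot (a point): Point on the upright axis of the valve, at mid-height of the handle, 86 mm above the bench.
- valve_end (a point): Point on the handle's centre line near its free end, 65 mm from valve_pivot, same height. The handle is a level steel bar 11 mm wide, 16 mm high (78 to 94 mm above the bench), 78 mm long from the pivot, with a round end 15 mm across. Below it is the block's top at 72 mm; past the block's side it is clear down to the plate.
- pin (a joint): How far the indicator pin has come out in m: starts at 0 to 0.009; it steps out with the strokes, stays put between them, and past about 0.027 springs out by itself to its stop at 0.038 (fully out). Three or four full strokes do it; more strokes after that do no harm.
- pin_tip (a point): Top of the upright steel indicator pin, 9 mm thick, in a dark steel bezel 26 mm across that stands 8 mm above the block; the pin's top is 82 mm above the bench at joint value 0 and 120 mm fully out.
- hub: Loose steel flanged hub, 62 mm across and 52 mm high, standing in the round nest on the plate at (115, 0) mm in the pump's frame, its foot 22 mm above the bench. Origin at the middle of its underside. Not to be moved.
- wash_bottle: Loose white plastic wash bottle, 64 mm across, 155 mm high with its bent spout (which reaches 53 mm to its +x). Origin at the middle of its underside, z up. Not to be moved.
- plug_gauge: Loose steel plug gauge standing upright, 35 mm across at the foot, 98 mm high. Origin at the middle of its underside. Not to be moved.

How it is judged:
By the outcome, as a careful person would: the job done as asked, in the order asked, and still so for the second after the job is handed in, with the robot touching nothing.
It also fails if it takes over 48 s, if anything falls off the work surface, if the arm or the gripper's body presses on something with over 40 N, if the wrist force passes 120 N, or if a joint passes its speed limit or range.

### The arm

A 6-joint arm with a two-finger parallel gripper is mounted at the origin on the work surface. World frame = base frame: x ahead of the robot, y to its left, z up, the work surface at z = 0. Lengths are in m, angles in rad, forces in N, time in s.
With the tool pointing down it reaches from about 0.225 to 0.875 m from the base axis. Payload 3.4 kg.
Tool frame: the origin (TCP) lies midway between the tips of the shut fingers; the grasp point (between the pads) lies 19 mm behind it; z points along the fingers, y is the line along which they close (so a half turn about z gives the same grasp; the last joint's range is limited). The gripper opens to 85 mm and grips with 20 to 120 N. Pads are 22 mm wide; open, the fingers measure 114 mm over their backs; the gripper's body (76 mm by 85 mm) begins 54 mm behind the grasp point. The pads swing forward as they close: fully open they stand 13 mm farther back than shut.
Start: joints at [-1.259, 0.276, 1.505, -0, 1.361, -0.121], TCP at [0.241, -0.522, 0.231] pointing down, gripper open.
Joint ranges: [-2.89, 2.89], [-0.75, 2.08], [0.22, 2.7], [-1.18, 4.32], [0.11, 2.71], [-2.7, 2.7]. Speed limits (rad/s): [2.57, 2.57, 3.14, 3.14, 3.14, 3.14].

### API

Orientations are given as a unit quaternion [w, x, y, z].
In Python, from rig import * gives the robot as it stands.
- The arm moves only by the tool apply_moves, never from a script. Its argument "steps" is one flat list of numbers, 4 for each row, row after row: the shift along the world's x, y, z in cm, then the turn about the world's z in degrees. A call has 1 to 8 rows; each row is the pose to reach, as a shift and turn from the pose commanded when the call began; what a row does not reach only later rows make up. A row lasts 1/12 s, in which the tool goes at most 41.7 mm and 7.16 degrees, less where a joint would pass 70% of its speed; a pose out of reach is approached as far as the arm can. A call with a gripper value outside its range is refused whole. "jaw" is the closure in counts, from 0 (fully open) to 255 (shut), set as the call begins (left out, the last holds). The fingers move at their own pace and stop on an object; "newtons" is the grip in N (left out, the last holds). Time passes only in rows, so rows that repeat a pose let the fingers close. It gives the time, the measured TCP pose, the force, the opening and the grip force at its end, in the units of the state.
- get_state(): the state, without advancing time (a new reading comes with each control period).
- get_image(name): name is "scene" or "top" or "wrist"; returns the picture (384x512x3 uint8, red, green, blue); there is no depth.
- calibration(name): a dict with "fx", "fy", "cx", "cy" (pixels), "xyz" and "rotation" of the camera in the world. Camera axes: x right, y up, looking along -z (the intrinsics and any distortion apply to the point x, -y, -z); pixel columns grow to the right and rows downward; lengths in m; the calibration is good to about 2 mm. A picture is of the moment at which its call begins: read the wrist's pose just before it. calibration takes no time and is no camera call; for the wrist camera it gives the pose at the moment of the call.
- sign_off(): hands the job in; it is judged then, once.
The state is a dict: "clock": time; "qpos": joint angles; "qd": joint speeds; "effort": joint torques, N m; "position": TCP position; "ee_rot": TCP orientation; "contact_force": force on the tool from outside, world axes, zero at the start; "moment": the same for the moment, N m; "width": finger opening in m; "gripper_force": force on a finger pad.
Only numpy, scipy, OpenCV 4.12 (cv2) and the standard library are available. Lean on these libraries where they do the work, as an engineer would, in place of code of your own. Each camera call takes 0.05 s, during which the arm holds its last target. There are 200 camera calls.

## Working session

There is one attempt and no reset: what is moved stays moved. The work goes in short steps, Python scripts to look and compute and a tool call to move; the robot and the scene stay as the last step left them, time stands still between calls to the robot, and variables do not carry over. Pictures are saved under pics/ and viewed, at most 10 in all, crops included, and the job is handed in when it is done.

Besides the shell and the picture viewer there is one more tool, called after "Call:" as name(argument=value, ...) on one line, values as JSON. apply_moves: Moves the arm, as the interface text tells. Its arguments: {"type":"object","properties":{"steps":{"type":"array","items":{"type":"number"}},"jaw":{"type":"number"},"newtons":{"type":"number"}},"required":["steps"]}

```bash
mkdir -p pics; python3 - <<'E'
from rig import *
import cv2,json
s=get_state();print(s['clock'],s['position'],s['ee_rot'],s['width'])
for n in("top","scene"):
    c=calibration(n);print(n,c)
    cv2.imwrite(f'pics/{n}0.png',cv2.resize(get_image(n)[:,:,::-1],(768,576),interpolation=cv2.INTER_CUBIC))
E
```

```text
0.0 [ 0.24098396 -0.52148554  0.23044345] [-9.07377551e-04  9.76680034e-01  2.14698116e-01 -8.13726527e-05] 0.0854016284136189
top {'fx': 389.34364114391286, 'fy': 389.34364114391286, 'cx': 262.38011199871875, 'cy': 184.9444917622927, 'xyz': array([ 0.38417894, -0.0078477 ,  1.08991921]), 'rotation': array([ 0.71252729,  0.06225481, -0.06611511, -0.69574277])}
scene {'fx': 387.3558369338223, 'fy': 387.3558369338223, 'cx': 251.459510321609, 'cy': 187.5504267346792, 'xyz': array([ 1.07851125, -0.72876003,  0.68139208]), 'rotation': array([0.84380738, 0.44752918, 0.14570977, 0.25782823])}
```

View pics/top0.png

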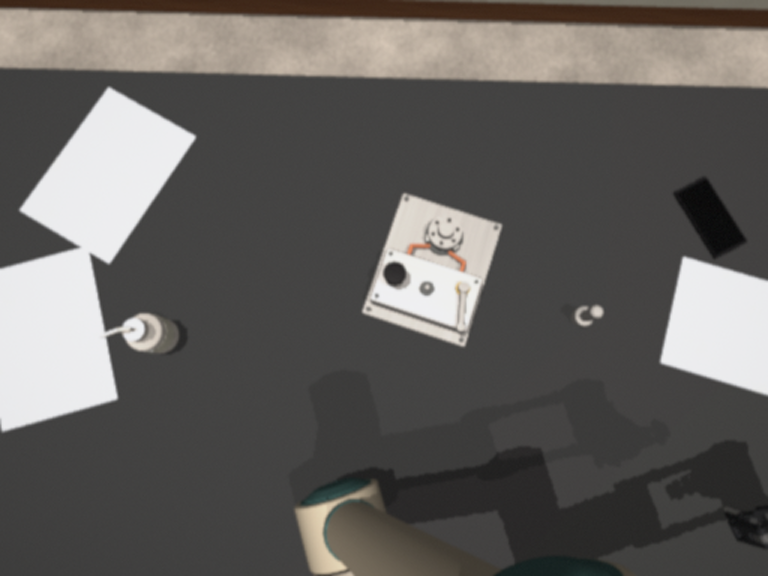

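View pics/scene0.png

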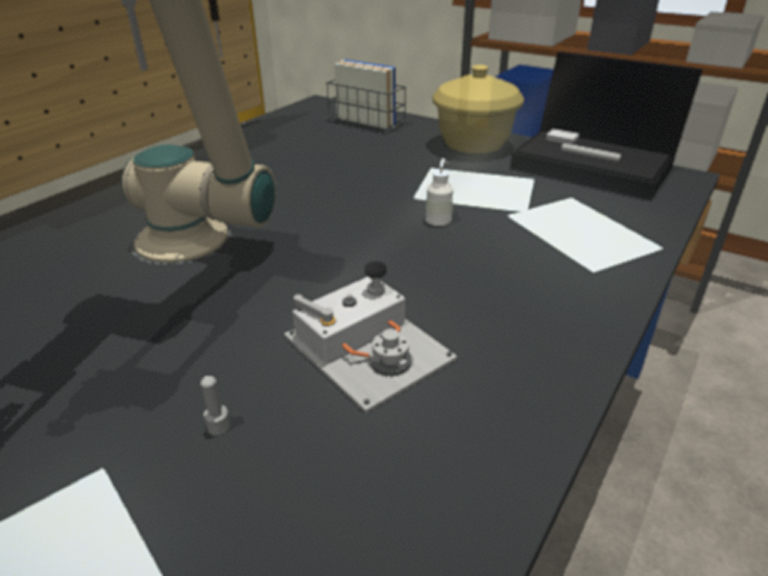

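The top picture shows the plunger at about (395,273), the pin at (427,288), the valve pivot at (463,288) and the handle end at (461,330). The gauge is to the right at (588,315) and the bottle to the left at (145,333). I'll compute positions from these and make a crop to refine them.

```bash
cat > h.py <<'E'
import numpy as np
from scipy.spatial.transform import Rotation as R
from rig import *
def rot(c): return R.from_quat(np.roll(c['rotation'],-1))
def ray(c,u,v,z):
    d=rot(c).apply([(u-c['cx'])/c['fx'],-(v-c['cy'])/c['fy'],-1]); p=np.array(c['xyz'])
    return p+d*(z-p[2])/d[2]
def proj(c,P):
    q=rot(c).inv().apply(np.asarray(P)-c['xyz']); return np.array([c['cx']-c['fx']*q[...,0]/q[...,2],c['cy']+c['fy']*q[...,1]/q[...,2]]).T
E
python3 - <<'E'
from h import *
import cv2
c=calibration('top')
for n,u,v,z in[('plunger',395,273,.126),('pin',427,288,.085),('pivot',463,288,.094),('end',461,330,.094),('gauge',583,318,0),('c1',404,194,.012),('c2',501,225,.012),('c3',465,346,.012),('c4',362,313,.012)]:
    print(n,ray(c,(u+.5)/1.5-.5,(v+.5)/1.5-.5,z).round(4))
im=get_image('top')[120:240,230:350,::-1]
cv2.imwrite('pics/crop.png',cv2.resize(im,(600,600),interpolation=cv2.INTER_CUBIC))
E
```

```text
plunger [ 0.5694 -0.0129  0.126 ]
pin [ 0.5521 -0.0695  0.085 ]
pivot [ 0.5521 -0.1312  0.094 ]
end [ 0.4793 -0.1279  0.094 ]
gauge [ 0.5163 -0.3685  0.    ]
c1 [ 0.7468 -0.0273  0.012 ]
c2 [ 0.6897 -0.2138  0.012 ]
c3 [ 0.4579 -0.1453  0.012 ]
c4 [0.5143 0.046  0.012 ]
```

View pics/crop.png

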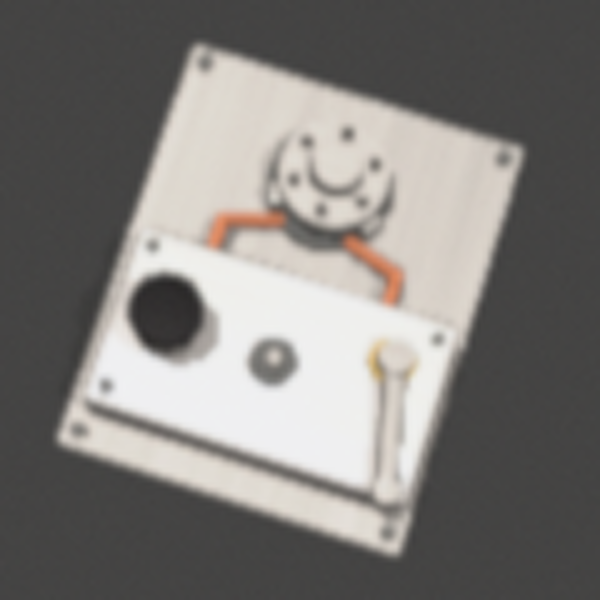

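The crop shows the plunger top at (167,312), the pin at (273,360), the pivot at (395,357) and the handle's round end at (388,492). The plate corners are at (198,43), (524,148), (398,555) and (58,440), and the block's top corners at (137,230), (463,325) and (88,403).

```bash
python3 - <<'E'
from h import *
from scipy.optimize import least_squares
c=calibration('top')
pts=[((0,60,126),(167,312)),((0,0,84),(273,360)),((20,-60,94),(395,357)),((50,90,72),(137,230)),((50,-90,72),(463,325)),((-50,90,72),(88,403)),((175,0,12),((198+524)/2,(43+148)/2))]
P=np.array([p for p,_ in pts])/1e3; U=230+(np.array([u for _,u in pts])+.5)/5-.5; U[:,1]-=110
def W(x,P): return R.from_euler('z',x[2]).apply(P)+[x[0],x[1],0]
f=lambda x:(proj(c,W(x,P))-U).ravel()
r=least_squares(f,[.55,-.07,-.28],loss='soft_l1');x=r.x
print(x,np.degrees(x[2]));print((r.fun.reshape(-1,2)).round(2))
for p in [(0,60,126),(0,0,82),(20,-60,86),(115,0,22)]: print(p,W(x,np.array(p)/1e3).round(4))
e=ray(c,230+388.5/5-.5,120+492.5/5-.5,.094);v=W(x,np.array([.02,-.06,.086]))
d=e-v;print('end',e,np.hypot(*d[:2]),'valve',np.arctan2(d[1],d[0])-x[2]+np.pi)
a=x[2]
print('pump x axis',np.cos(a),np.sin(a))
np.save('x.npy',x)
E
```

```text
[ 0.5522569  -0.06990396 -0.28257205] -16.190185604050175
[[-0.07  0.01]
 [ 0.43  0.22]
 [ 0.62 -0.16]
 [ 0.69 -0.57]
 [-0.05  0.37]
 [-0.99  0.02]
 [-1.08  0.05]]
(0, 60, 126) [ 0.569  -0.0123  0.126 ]
(0, 0, 82) [ 0.5523 -0.0699  0.082 ]
(20, -60, 86) [ 0.5547 -0.1331  0.086 ]
(115, 0, 22) [ 0.6627 -0.102   0.022 ]
end [ 0.48400353 -0.12801261  0.094     ] 0.07091339929790692 valve 6.493940837005282
pump x axis 0.9603414609580506 -0.2788266098580925
```

Call:
apply_moves(steps=[3,5,0,0,6.5,10,0,0,9.5,15,0,0,12.5,20,0,0,15.5,25,0,0,18.5,30,0,0,20,32,0,0,20,32,0,0], jaw=255, newtons=20)

```text
clock: 0.82
position: [0.4181, -0.2373, 0.2313]
ee_rot: [0.0, 0.977, 0.215, 0.0]
contact_force: [1.3, -1.1, 0.4]
width: -0.0003
gripper_force: 0.0
```

Call:
apply_moves(steps=[2,3,-1,0,4,6,-3,0,6.4,10.2,-6,0,6.4,10.2,-9,0,6.4,10.2,-11,0,6.4,10.2,-11,0,6.4,10.2,-11,0])

```text
clock: 1.4
position: [0.481, -0.1368, 0.1205]
ee_rot: [-0.001, 0.977, 0.215, -0.001]
contact_force: [1.1, 0.6, -0.0]
width: 0.0002
gripper_force: 0.0
```

Call:
apply_moves(steps=[1.2,1.8,0,0,2.4,3.7,0,0,2.4,3.7,0,0,2.4,3.7,0,0])

```text
clock: 1.73
position: [0.5071, -0.101, 0.1233]
ee_rot: [0.001, 0.977, 0.215, 0.002]
contact_force: [0.0, -0.6, 0.5]
width: 0.0001
gripper_force: 0.0
```

```bash
python3 - <<'E'
from h import *
import cv2
s=get_state();print(s['position'])
a=get_image('scene')[150:290,170:330,::-1]
a=cv2.resize(a,(560,490),interpolation=cv2.INTER_CUBIC)
cv2.imwrite('pics/a.png',a)
E
```

```text
[ 0.50710807 -0.10098556  0.12327298]
```

View pics/a.png

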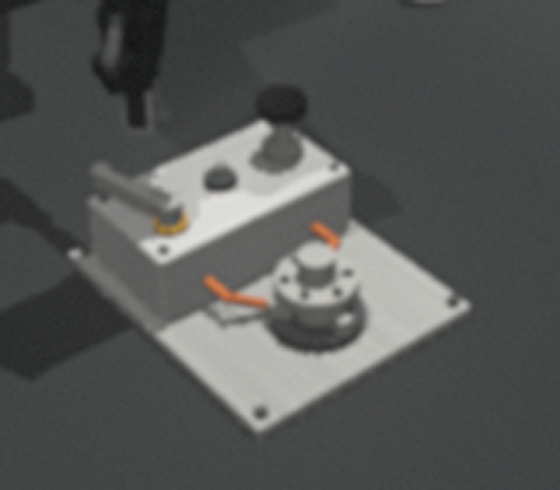

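The finger tip is above the block at (140,125), between the handle (130,185) and the plunger (280,100). I'll lower it and work out the sweep.

Call:
apply_moves(steps=[0,0,-2,0,0,0,-3.7,0,0,0,-3.7,0,0,0,-3.7,0])

```text
clock: 2.12
position: [0.505, -0.1011, 0.0845]
ee_rot: [-0.0, 0.977, 0.214, -0.0]
contact_force: [0.5, 0.2, 0.7]
width: 0.0003
gripper_force: 0.0
```

```bash
python3 - <<'E'
from h import *
x=np.load('x.npy');s=get_state();p=s['position'];print(p,s['contact_force'])
for th in [.2,.4,.6,.8,1,1.2,1.4,1.5,1.571,1.62]:
    t=th+np.pi;u=np.array([np.cos(t),np.sin(t),0]);n=np.array([-u[1],u[0],0])
    q=R.from_euler('z',x[2]).apply(np.array([.02,-.06,0])+.052*u-.021*n)+[x[0],x[1],0]
    print(th,((q-p)[:2]*100).round(1),q[:2].round(3))
E
```

```text
[ 0.5049557  -0.10112569  0.08452965] [0.45554451 0.17759973 0.72259854]
0.2 [-0.  -0.7] [ 0.505 -0.108]
0.4 [-0.4 -1.7] [ 0.501 -0.118]
0.6 [-0.6 -2.8] [ 0.499 -0.129]
0.8 [-0.6 -3.9] [ 0.499 -0.141]
1 [-0.3 -5. ] [ 0.502 -0.151]
1.2 [ 0.1 -6.1] [ 0.506 -0.162]
1.4 [ 0.8 -7. ] [ 0.513 -0.171]
1.5 [ 1.2 -7.3] [ 0.517 -0.175]
1.571 [ 1.5 -7.6] [ 0.52  -0.177]
1.62 [ 1.7 -7.8] [ 0.522 -0.179]
```

Call:
apply_moves(steps=[0,-0.7,0,0,-0.4,-1.7,0,0,-0.5,-2.2,0,0,-0.6,-2.8,0,0,-0.6,-3.4,0,0,-0.6,-3.9,0,0,-0.5,-4.5,0,0,-0.3,-5,0,0])

```text
clock: 2.78
position: [0.5021, -0.1505, 0.0843]
ee_rot: [-0.0, 0.977, 0.215, -0.0]
contact_force: [0.2, 3.1, 0.7]
width: -0.0
gripper_force: 1.6
```

Call:
apply_moves(steps=[0.2,-0.5,0,0,0.4,-1.1,0,0,0.7,-1.6,0,0,1.1,-2,0,0,1.5,-2.3,0,0,1.8,-2.6,0,0,1.8,-2.6,0,0])

```text
clock: 3.37
position: [0.5215, -0.1773, 0.0842]
ee_rot: [0.001, 0.977, 0.215, 0.0]
contact_force: [-0.8, 0.0, -0.4]
width: -0.0002
gripper_force: 0.4
```

Call:
apply_moves(steps=[0.2,-0.1,0,0,0.4,-0.1,0,0,0.4,-0.1,0,0])

```text
clock: 3.62
position: [0.5233, -0.1775, 0.084]
ee_rot: [-0.0, 0.977, 0.215, -0.002]
contact_force: [-4.9, -0.7, 1.1]
width: -0.0002
gripper_force: 2.2
```

Call:
apply_moves(steps=[0.2,-0.1,0,0,0.3,-0.1,0,0,0.3,-0.1,0,0])

```text
clock: 3.87
position: [0.5237, -0.1777, 0.0838]
ee_rot: [-0.001, 0.977, 0.215, -0.004]
contact_force: [-10.9, 0.2, 3.5]
width: 0.0
gripper_force: 4.9
```

```bash
python3 - <<'E'
from h import *
import cv2
im=get_image('top')[120:240,230:350,::-1]
cv2.imwrite('pics/crop2.png',cv2.resize(im,(600,600),interpolation=cv2.INTER_CUBIC))
E
```

```text
(no output)
```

View pics/crop2.png

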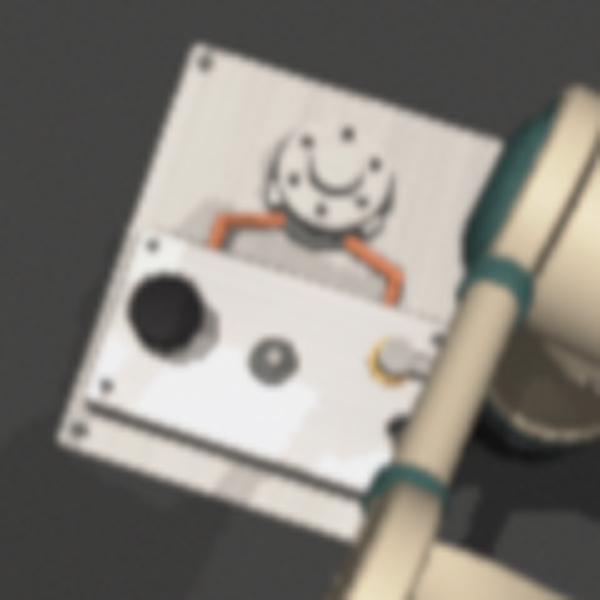

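The handle now points along the pump's -y and the force rises to 11 N with no motion, so it is at its stop. I'll back off, lift and go over the plunger.

Call:
apply_moves(steps=[-1,0.3,0,0,-2.5,0.7,0,0,-2.5,0.7,4,0,-2.5,0.7,8,0,-2.5,0.7,10,0,-2,4,10,0,-1,7,10,0,0,7,10,0])

```text
clock: 4.58
position: [0.5284, -0.104, 0.1858]
ee_rot: [-0.001, 0.976, 0.216, 0.002]
contact_force: [-0.5, 1.0, -0.3]
width: -0.0002
gripper_force: 0.0
```

Call:
apply_moves(steps=[1,3,0,0,2,6,0,0,3,8,0,0,4.2,9.7,0,0,4.2,9.7,-1,0,4.2,9.7,-3,0,4.2,9.7,-4,0,4.2,9.7,-4,0])

```text
clock: 5.25
position: [0.5678, -0.0116, 0.1416]
ee_rot: [-0.001, 0.977, 0.215, -0.002]
contact_force: [-0.3, -0.4, -0.0]
width: 0.0004
gripper_force: 0.0
```

```bash
python3 - <<'E'
from h import *
import cv2
print(get_state()['position'])
im=get_image('top')[120:240,230:350,::-1]
sc=get_image('scene')[150:290,170:330,::-1]
cv2.imwrite('pics/c3.png',np.hstack([cv2.resize(im,(390,390)),cv2.resize(sc,(400,390))]))
E
```

```text
[ 0.56783792 -0.01155653  0.14155854]
```

View pics/c3.png

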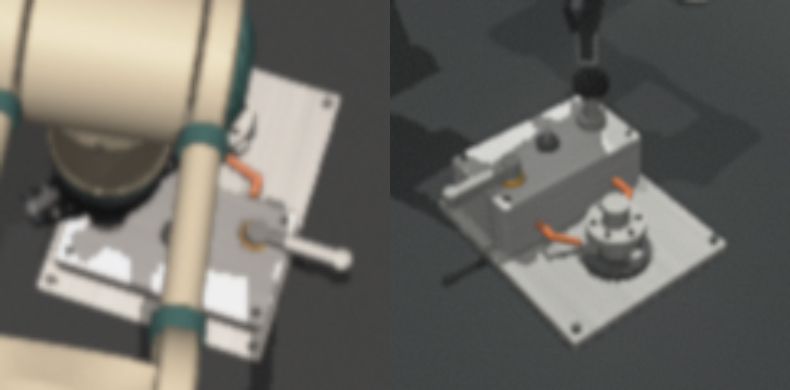

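The handle runs from (252,235) to (343,258) in the left view, parallel to the block's far edge, so the valve is closed. The fingers sit centred above the plunger head at (590,80) in the right view. I'll make the first stroke.

Call:
apply_moves(steps=[0,0,-1.3,0,0,0,-2.3,0,0,0,-3.3,0,0,0,-4,0,0,0,-4.3,0,0,0,-4.3,0])

```text
clock: 5.85
position: [0.5712, -0.0121, 0.1031]
ee_rot: [0.001, 0.977, 0.214, 0.002]
contact_force: [-0.9, -0.4, 9.9]
width: 0.0001
gripper_force: 4.6
```

Call:
apply_moves(steps=[0,0,-0.3,0,0,0,-0.6,0,0,0,-0.6,0])

```text
clock: 6.1
position: [0.5713, -0.0121, 0.0999]
ee_rot: [0.001, 0.977, 0.215, 0.003]
contact_force: [-4.8, -0.1, 22.1]
width: 0.0003
gripper_force: 11.1
```

At the stop: 22 N with the tip at 0.100 m. I'll release and repeat with strokes to the same depth.

Call:
apply_moves(steps=[0,0,2,0,0,0,4,0,0,0,4.9,0,0,0,4.9,0,0,0,4.9,0])

```text
clock: 6.52
position: [0.5697, -0.0115, 0.1444]
ee_rot: [0.0, 0.977, 0.215, 0.0]
contact_force: [-0.7, 0.2, -0.3]
width: 0.0001
gripper_force: 0.0
```

Call:
apply_moves(steps=[-0.1,0,-1.3,0,-0.1,0,-2.3,0,-0.1,0,-3.3,0,-0.1,0,-4.3,0,-0.1,0,-4.9,0,-0.1,0,-4.9,0,-0.1,0,-4.9,0])

```text
clock: 7.1
position: [0.5687, -0.0114, 0.0998]
ee_rot: [0.001, 0.977, 0.215, 0.001]
contact_force: [-9.1, 1.0, 35.2]
width: -0.0
gripper_force: 17.3
```

Call:
apply_moves(steps=[0,0,2,0,0,0,4,0,0,0,4.9,0,0,0,4.9,0,0,0,4.9,0])

```text
clock: 7.52
position: [0.568, -0.0112, 0.1431]
ee_rot: [-0.0, 0.977, 0.215, -0.001]
contact_force: [-0.5, -0.3, -0.1]
width: 0.0
gripper_force: 0.0
```

Call:
apply_moves(steps=[0,0,-1.3,0,0,0,-2.3,0,0,0,-3.3,0,0,0,-4.3,0,0,0,-4.9,0,0,0,-4.9,0,0,0,-4.9,0])

```text
clock: 8.1
position: [0.5687, -0.0113, 0.0998]
ee_rot: [0.0, 0.977, 0.215, 0.001]
contact_force: [-9.0, 0.9, 36.1]
width: -0.0003
gripper_force: 18.2
```

Call:
apply_moves(steps=[0,0,2,0,0,0,4,0,0,0,4.9,0,0,0,4.9,0,0,0,4.9,0])

```text
clock: 8.52
position: [0.5678, -0.0112, 0.1428]
ee_rot: [-0.0, 0.977, 0.215, -0.001]
contact_force: [-0.3, 0.5, -0.3]
width: 0.0002
gripper_force: 0.0
```

```bash
python3 - <<'E'
from h import *
import cv2
print(get_state()['position'])
sc=get_image('scene')[150:290,170:330,::-1]
cv2.imwrite('pics/d.png',cv2.resize(sc,(640,560),interpolation=cv2.INTER_CUBIC))
E
```

```text
[ 0.56781252 -0.01116672  0.14283585]
```

View pics/d.png

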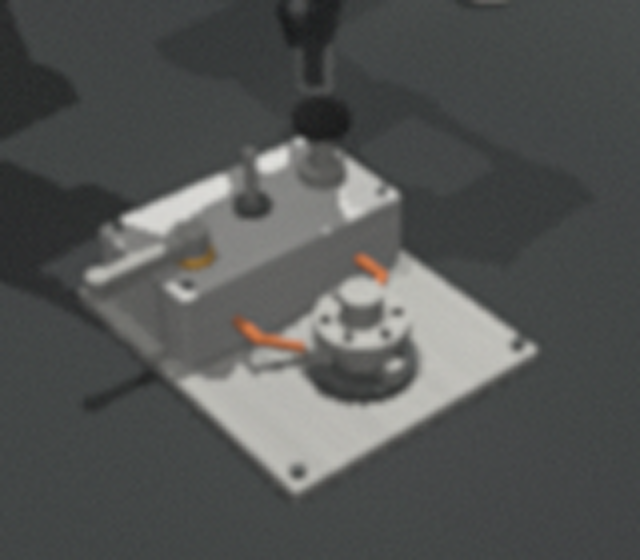

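The pin is clearly out: its top is at (249,150) and its bezel at (253,203). More strokes do no harm, so I'll make two more for certainty, raise the arm and check the height by projection.

Call:
apply_moves(steps=[0,0,-1.3,0,0,0,-2.3,0,0,0,-3.3,0,0,0,-4.3,0,0,0,-4.9,0,0,0,-4.9,0,0,0,-4.9,0])

```text
clock: 9.15
position: [0.5687, -0.0113, 0.0998]
ee_rot: [0.0, 0.977, 0.215, 0.001]
contact_force: [-8.6, 1.7, 35.1]
width: -0.0002
gripper_force: 17.7
```

Call:
apply_moves(steps=[0,0,2,0,0,0,4,0,0,0,4.9,0,0,0,4.9,0,0,0,4.9,0])

```text
clock: 9.57
position: [0.5679, -0.0112, 0.1429]
ee_rot: [-0.0, 0.977, 0.215, -0.001]
contact_force: [-0.4, 0.1, 0.1]
width: 0.0001
gripper_force: 0.0
```

Call:
apply_moves(steps=[0,0,-1.3,0,0,0,-2.3,0,0,0,-3.3,0,0,0,-4.3,0,0,0,-4.8,0,0,0,-4.9,0,0,0,-4.9,0])

```text
clock: 10.15
position: [0.5686, -0.0113, 0.0998]
ee_rot: [0.0, 0.977, 0.215, 0.001]
contact_force: [-8.8, 0.8, 36.2]
width: -0.0001
gripper_force: 18.4
```

Call:
apply_moves(steps=[0,0,2,0,0,0,4,0,0,0,7,0,0,0,10,0,0,0,12,0,0,0,12,0,0,0,12,0])

```text
clock: 10.73
position: [0.5684, -0.0113, 0.2144]
ee_rot: [-0.0, 0.977, 0.215, -0.0]
contact_force: [-0.2, 0.2, -0.3]
width: 0.0002
gripper_force: 0.0
```

```bash
python3 - <<'E'
from h import *
import cv2
s=get_state();print(s['clock'],s['position'],s['contact_force'])
x=np.load('x.npy');c=calibration('scene')
k=lambda P:((proj(c,np.array(P))-[170,150]+.5)*4-.5).round(0)
for z in(.080,.106,.112,.120):print(z,k([x[0],x[1],z]))
print('plunger up/down',k([.569,-.0123,.126]),k([.569,-.0123,.1]))
for a in(1.4,1.571):
    q=R.from_euler('z',x[2]).apply([.02-.07*np.cos(a),-.06-.07*np.sin(a),.086])+[x[0],x[1],0];print('end',a,k(q))
sc=get_image('scene')[150:290,170:330,::-1]
cv2.imwrite('pics/e.png',cv2.resize(sc,(640,560),interpolation=cv2.INTER_CUBIC))
E
```

```text
10.7333 [ 0.5683914  -0.01125206  0.21436795] [-0.15660943  0.23939337 -0.27461735]
0.08 [249. 199.]
0.106 [247. 167.]
0.112 [247. 160.]
0.12 [246. 149.]
plunger up/down [318. 110.] [318. 142.]
end 1.4 [ 90. 276.]
end 1.571 [ 99. 286.]
```

View pics/e.png

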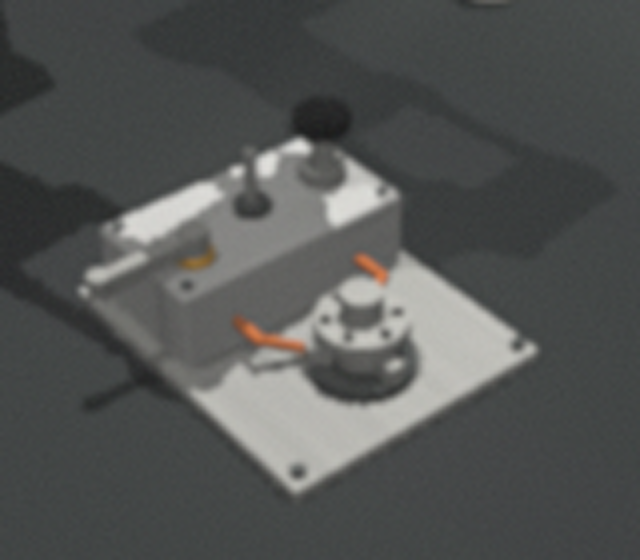

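The pin top at row 150 matches fully out (149 predicted), and the plunger is up. One precise check of the valve angle from above.

```bash
python3 - <<'E'
from h import *
import cv2
x=np.load('x.npy');c=calibration('top')
im=get_image('top')[170:230,290:350,::-1]
im=cv2.resize(im,(600,600),interpolation=cv2.INTER_CUBIC)
for a,col in((1.571,(0,0,255)),(1.4,(255,0,0))):
  for r in(0,.04,.0705):
    q=R.from_euler('z',x[2]).apply([.02-r*np.cos(a),-.06-r*np.sin(a),.094])+[x[0],x[1],0]
    u=((proj(c,q)-[290,170]+.5)*10-.5).round().astype(int);print(a,r,u)
    cv2.circle(im,tuple(int(i) for i in u),4,col,-1)
cv2.imwrite('pics/f.png',im)
E
```

```text
1.571 0 [197 213]
1.571 0.04 [345 259]
1.571 0.0705 [458 294]
1.4 0 [197 213]
1.4 0.04 [335 283]
1.4 0.0705 [442 337]
```

View pics/f.png

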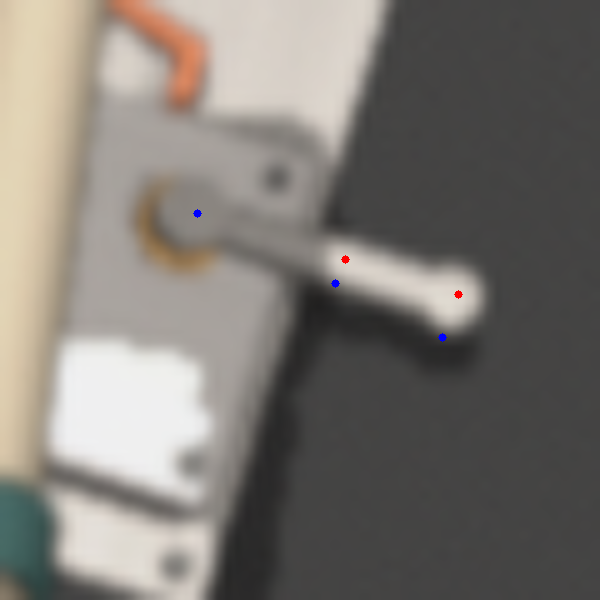

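The handle's round end is at (455,295), right on the prediction for the closed stop. The job is done, so I'm handing it in.

```bash
python3 -c "
from rig import *
print(sign_off())"
```

```text
the job is handed in; nothing more can be done
None
```

The valve handle is at its closed stop, the indicator pin is fully out after five full strokes, the plunger is back up, and the arm is clear; the job is handed in at about 11 s of the 48 s allowed.

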